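# Sweep the discarded tiles into the tray

### The job

The hand is over: sweep the two loose mahjong tiles across the tabletop into the open front of the low grey tray, until each lies flat on the tray's floor, completely past its sloping lip. Slide them with the fingers and never pick one up. Leave the dice, wind marker, tumbler and reading glasses where they are.

Things in the scene. Friction and masses are not known exactly. Their poses are not given: they have to be found in the camera images.
- tile0: mahjong tile lying flat, 38 mm long (its x), 28 mm wide (its y), 22 mm high, about 32 g; ivory with a green underside and two blue rings on top; origin at the centre of its underside
- tile1: mahjong tile lying flat, 38 mm long (its x), 28 mm wide (its y), 22 mm high, about 32 g; ivory with a green underside and three blue rings on top; origin at the centre of its underside
- tray: low grey tray, fixed, 140 mm deep (x) by 180 mm wide (y), no wall on its -x side, which faces the tiles. Side and back walls 5 mm thick, 25 mm high; inside width 170 mm, back wall's inner face at x = +65 mm. Floor 2.5 mm thick, entered over a gentle sloping lip rising from the tabletop at x = -70 mm to full height at x = -56 mm. Origin: centre of its outline, at tabletop height
- die0: translucent red die, a 20 mm cube, about 12 g, loose; origin at the centre of its underside; to be left alone
- die1: translucent red die, a 20 mm cube, about 12 g, loose; origin at the centre of its underside; to be left alone
- marker: round blue wind marker disc with a white top, 38 mm diameter, 10 mm high, loose; origin at the centre of its underside; to be left alone
- tumbler: frosted glass tumbler, standing, 72 mm wide, 95 mm high, loose; origin at the centre of its underside; to be left alone
- glasses: folded reading glasses standing on their lenses' lower edge, about 130 mm long (its y), 26 mm deep (its x, frame at x = 0, temples towards +x), 42 mm high, loose; origin under the middle of the lens frame; to be left alone
Not all that is in view belongs to the job. What is shaped like the tile1 but pink or red is not meant.

How it is judged (in metres and radians):
At the end, for the whole second after the job is handed in: each tile's centre is at least 24 mm inside the tray's open edge and between its walls, the tile lies flat on the tray floor (within 0.12 rad, either face up) and is at rest (x of tile0 in the frame of tray between -0.046 and 0.065 m and y of tile0 in the frame of tray between -0.085 and 0.085 m and ((angle between tile0's own z axis and vertical below 0.12 rad and height (world z) of tile0 below 0.008 m) or (angle between tile0's own z axis and vertical above 3.02 rad and height (world z) of tile0 below 0.03 m)) and linear speed of each of tile0, tile1 below 0.02 m/s and x of tile1 in the frame of tray between -0.046 and 0.065 m and y of tile1 in the frame of tray between -0.085 and 0.085 m and ((angle between tile1's own z axis and vertical below 0.12 rad and height (world z) of tile1 below 0.008 m) or (angle between tile1's own z axis and vertical above 3.02 rad and height (world z) of tile1 below 0.03 m))); the robot touches nothing.
It fails at once if a tile was lifted (more than 10 mm up while flat, or more than 30 mm anyhow) (height (world z) of any of tile0, tile1 above 0.03 m or (height (world z) of tile0 above 0.01 m and angle between tile0's own z axis and vertical below 0.25 rad) or (height (world z) of tile1 above 0.01 m and angle between tile1's own z axis and vertical below 0.25 rad)).
It fails at once if a die, the wind marker, the tumbler or the glasses was moved by more than 12 mm (distance of any of die0, die1, marker, tumbler, glasses from where it was at the start of the episode above 0.012 m).
It also fails if it takes over 58 s, if anything falls off the work surface, if the arm or the gripper's body presses on something with over 40 N, if the wrist force passes 120 N, or if a joint passes its speed limit or range.

### The arm

A 7-joint arm with a two-finger parallel gripper is mounted at the origin on the work surface. World frame = base frame: x ahead of the robot, y to its left, z up, the work surface at z = 0. Lengths are in m, angles in degrees, forces in N, time in s.
With the tool pointing down it reaches from about 0.425 to 0.875 m from the base axis. Payload 4.7 kg.
Tool frame: the origin (TCP) lies at the very end of the fingers, on their centre line; the grasp point (between the pads) lies 19 mm behind it; z points along the fingers, y is the line along which they close (so a half turn about z gives the same grasp; the last joint's range is limited). The gripper opens to 87 mm and grips with 3 to 60 N. Pads are 19 mm wide; open, the fingers measure 117 mm over their backs; the gripper's body (75 mm by 190 mm) begins 51 mm behind the grasp point.
Start: joints at [-64.509, 18.392, -4.016, 83.108, 1.295, 78.541, -3.26], TCP at [0.271, 0.591, 0.223] pointing down, gripper open.
Joint ranges: [-163.93, 163.93], [-17.29, 119.83], [-79.2, 71.16], [3.27, 140.29], [-89.18, 269.18], [5.43, 117.66], [-154.24, 154.24]. Speed limits (degrees/s): [147.25, 147.25, 180, 180, 180, 180, 180].

### API

Orientations are given as [roll, pitch, yaw] about the fixed x, y, z axes, in that order (R = Rz(yaw) Ry(pitch) Rx(roll)).
In Python, from cell import get_obs, read_camera, sign_off, silhouettes gives the robot as it stands.
- The arm moves only by the tool play_rows, never from a script. Its argument "steps" is a list that holds one entry, the list of rows, each a list of 7 numbers: the shift along the tool's x, y, z in m, then the turn, a rotation vector about the tool's x, y, z in rad, then the finger opening in m, from 0 to 0.087. A call has 1 to 12 rows; each row shifts and turns the commanded pose from where the row before left it, along the tool's axes as they then stand; what a row does not reach is not made up. A row lasts 1/10 s, in which the tool goes at most 50 mm and 8.59 degrees, less where a joint would pass 70% of its speed; a pose out of reach is approached as far as the arm can. A call is refused whole if a number of a shift passes 0.05 or a number of a turn 0.15, either way. A call with a gripper value outside its range is refused whole. The fingers move at their own pace and stop on an object; "force" is the grip in N (left out, the last holds). Time passes only in rows, so rows that do not move let the fingers close. It gives the time, the measured TCP pose, the force, the opening and the grip force at its end, in the units of the state.
- get_obs(): the state, without advancing time (a new reading comes with each control period).
- read_camera(name): name is "scene" or "top" or "wrist"; returns a dict with "frame" (400x640x3 uint8, red, green, blue), "intrinsics" (3x3 intrinsics, pixels), "view" (4x4, takes a point from world to camera coordinates). Camera axes: x right, y up, looking along -z (the intrinsics and any distortion apply to the point x, -y, -z); pixel columns grow to the right and rows downward; lengths in m; the calibration is good to about 2 mm. The wrist camera is an equidistant fisheye: a pixel r from the principal point sees the ray r / f radians off the axis. A picture is of the moment at which its call begins. There is no depth.
- sign_off(): hands the job in; it is judged then, once.
Trained networks look in the newest picture that a camera, given by its name, has taken for a name from the list of things; names that differ only in an ending like _2 or _b are one class to them, and where a whole thing is asked for, a point or a joint stands for the part that bears it (a point fixed in the world has none). Each returns a list of dicts, best first, with "p" (0 to 1); they miss things now and then, are a little off and sometimes report something else, mostly with a low value. They report only what shows in the picture. A call takes as long as a camera call. They do not tell look-alikes from the thing itself.
- silhouettes(camera, name): "pixels" (400x640 bool, what is visible of it) and "extent" ([left, top, right, bottom] in pixels, round what is visible of it).
The state is a dict: "time_s": time; "qpos": joint angles; "joint_velocities": joint speeds; "effort": joint torques, N m; "tool_pos": TCP position; "tool_rot": TCP orientation; "force": force on the tool from outside, world axes, zero at the start; "wrist_torque": the same for the moment, N m; "grip_width": finger opening in m; "grasp_force": force on a finger pad.
Only numpy, scipy, OpenCV 4.12 (cv2) and the standard library are available. Lean on these libraries where they do the work, as an engineer would, in place of code of your own. Each camera call takes 0.05 s, during which the arm holds its last target. There are 200 camera calls.

## Working session

There is one attempt and no reset: what is moved stays moved. The work goes in short steps, Python scripts to look and compute and a tool call to move; the robot and the scene stay as the last step left them, time stands still between calls to the robot, and variables do not carry over. Pictures are saved under pics/ and viewed, at most 10 in all, crops included, and the job is handed in when it is done.

Besides the shell and the picture viewer there is one more tool, called after "Request:" as name(argument=value, ...), one argument or row to a line, values as JSON. play_rows: Moves the arm, as the interface text tells. Its arguments: {"type":"object","properties":{"steps":{"type":"array","items":{"type":"array","items":{"type":"array","items":{"type":"number"}}}},"force":{"type":"number"}},"required":["steps"]}

```bash
mkdir -p pics; python3 - <<'E'
from cell import *
import cv2,numpy as np
o=get_obs();print(o['time_s'],o['tool_pos'],o['tool_rot'])
for n in('scene','top'):
    c=read_camera(n);cv2.imwrite(f'pics/{n}0.png',cv2.cvtColor(c['frame'],cv2.COLOR_RGB2BGR))
    np.savez(n+'0.npz',**c);print(n,c['intrinsics'],c['view'])
    for k in('tile0','tile1','tray','die0','marker','tumbler','glasses'):
        for s in silhouettes(n,k):print(n,k,round(s['p'],2),s['extent'])
E
```

```text
0.0 [0.27130477 0.59008472 0.2214623 ] [-1.79892267e+02  8.27681862e-03  1.55314399e+02]
scene [[373.97751566   0.         316.5087027 ]
 [  0.         373.97751566 196.12139162]
 [  0.           0.           1.        ]] [[ 0.39685739  0.91780487  0.01176562 -0.23369092]
 [-0.67862746  0.28475832  0.6770358   0.37484407]
 [ 0.61803639 -0.27667114  0.73585603 -1.11337371]
 [ 0.          0.          0.          1.        ]]
scene tile0 0.83 [212.3, 190.5, 237.0, 208.8]
scene tile0 0.71 [208.5, 236.6, 233.4, 256.5]
scene tile0 0.56 [180.3, 158.1, 190.8, 180.6]
scene tile0 0.53 [229.6, 155.0, 248.5, 176.4]
scene tile1 0.83 [212.3, 190.5, 237.0, 208.8]
scene tile1 0.71 [208.5, 236.6, 233.4, 256.5]
scene tile1 0.56 [180.3, 158.1, 190.8, 180.6]
scene tile1 0.53 [229.6, 155.0, 248.5, 176.4]
scene tray 0.72 [347.1, 112.7, 440.8, 184.6]
scene die0 0.68 [262.0, 187.4, 272.4, 202.1]
scene die0 0.44 [177.7, 217.5, 191.4, 231.0]
scene marker 0.78 [323.5, 236.7, 349.5, 259.6]
scene tumbler 0.61 [426.5, 181.6, 476.8, 241.7]
scene glasses 0.89 [173.3, 290.9, 257.2, 334.3]
top [[510.4254336    0.    
[... 181 characters left out ...]
 0.1814647  -0.5706137 ]
 [-0.18147495 -0.00237259  0.98339271 -1.09985207]
 [ 0.          0.          0.          1.        ]]
top tile0 0.77 [420.1, 268.0, 437.0, 289.0]
top tile0 0.7 [393.8, 219.3, 413.2, 238.6]
top tile0 0.67 [369.1, 255.9, 389.9, 273.8]
top tile0 0.66 [406.9, 174.7, 423.7, 188.3]
top tile1 0.77 [420.1, 268.0, 437.0, 289.0]
top tile1 0.7 [393.8, 219.3, 413.2, 238.6]
top tile1 0.67 [369.1, 255.9, 389.9, 273.8]
top tile1 0.66 [406.9, 174.7, 423.7, 188.3]
top tray 0.77 [199.0, 195.7, 267.8, 275.4]
top die0 0.46 [436.1, 205.7, 447.4, 220.8]
top marker 0.67 [324.8, 143.2, 342.8, 156.5]
top tumbler 0.87 [227.5, 108.0, 262.9, 147.8]
top glasses 0.88 [405.3, 126.0, 457.7, 136.0]
```

```bash
cat >h.py <<'E'
import numpy as np,cv2
def ray(c,u,v,z=0.):
    K,V=c['intrinsics'],c['view'];R=V[:3,:3];o=-R.T@V[:3,3]
    d=R.T@np.array([(u-K[0,2])/K[0,0],-(v-K[1,2])/K[1,1],-1]);return (o+d*(z-o[2])/d[2])[:2]
E
python3 - <<'E'
import numpy as np,cv2
c=np.load('top0.npz')['frame'][100:300,180:480,::-1]
d=np.load('scene0.npz')['frame'][105:345,160:480,::-1]
a=cv2.resize(c,None,fx=2.66,fy=2.66,interpolation=2);cv2.imwrite('pics/topc.png',a)
cv2.imwrite('pics/scc.png',cv2.resize(d,None,fx=2.5,fy=2.5,interpolation=2))
E
```

```text
(no output)
```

View pics/topc.png

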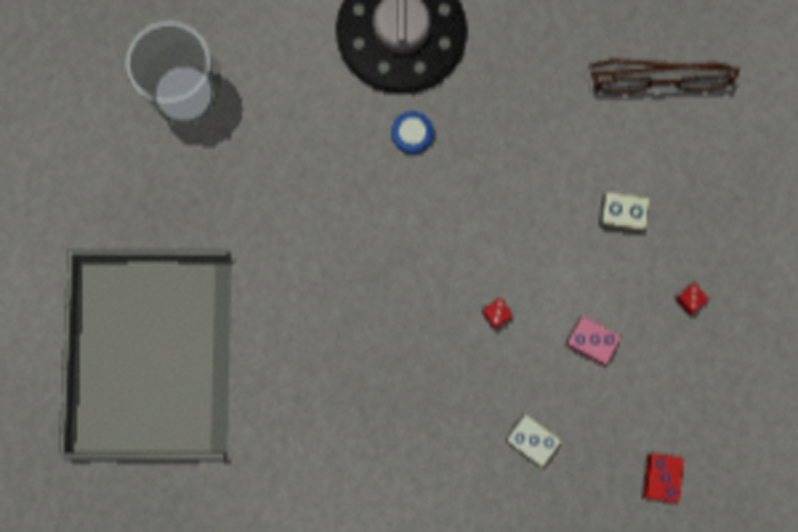

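View pics/scc.png

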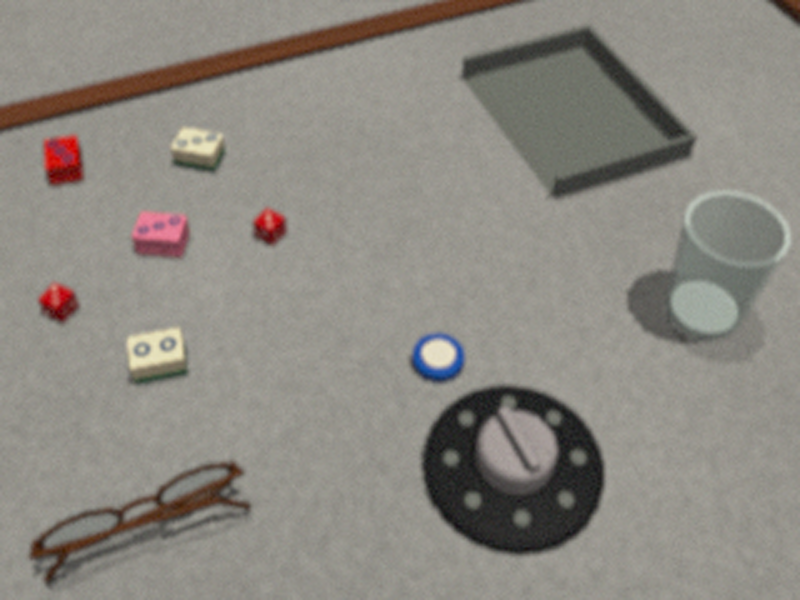

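The top crop shows four tile-shaped things. The ivory two-ring tile at full-frame pixel (415,180) is tile0. The ivory three-ring tile at (381,265) is tile1. The pink one at (403,228) and the red one at (429,279) are look-alikes and stay put, since tile1 is ivory; both crops agree on this. The tray's open side faces the tiles, to the right in the image.

```bash
python3 - <<'E'
import numpy as np,cv2
from h import *
t=dict(np.load('top0.npz'));s=dict(np.load('scene0.npz'))
f=lambda u,v,z:ray(t,180+(u+.5)/2.66-.5,100+(v+.5)/2.66-.5,z).round(3)
g=lambda u,v,z:ray(s,160+u/2.5,105+v/2.5,z).round(3)
for n,u,v,z in [('tile0',625,210,.022),('tile1',534,440,.022),('pink',595,340,.022),('red',664,477,.022),('dieL',498,313,.01),('dieR',692,298,.01),('marker',412,132,.01),('tumbtop',168,62,.095),('tumbbase',184,94,0),('gl1',592,64,.04),('gl2',738,70,.04),
 ('trayTR',231,252,.025),('trayBR',228,460,.025),('trayTL',68,252,.025),('trayBL',66,460,.025),('lip',230,350,0)]: print(n,f(u,v,z))
print('scene',g(156,341,.022),g(198,138,.022), 'lip',g(463,78,0),g(555,195,0))
# ivory tile rects
hsv=cv2.cvtColor(t['frame'],cv2.COLOR_RGB2HSV).astype(int)
m=((t['frame'].min(2)>150)&(hsv[...,1]<70)).astype(np.uint8)
m=cv2.morphologyEx(m,cv2.MORPH_CLOSE,np.ones((5,5)))
for c in cv2.findContours(m,0,2)[0]:
    r=cv2.minAreaRect(c)
    if 120<cv2.contourArea(c)<500 and r[0][0]>350:
        p=np.array([ray(t,*q,.022) for q in cv2.boxPoints(r)]);print(r[0],ray(t,*r[0],.022),[(np.linalg.norm(e).round(3),np.degrees(np.arctan2(e[1],e[0])).round(1)) for e in np.diff(p,axis=0)])
E
```

```text
tile0 [ 0.617 -0.195]
tile1 [ 0.417 -0.111]
pink [ 0.502 -0.165]
red [ 0.386 -0.22 ]
dieL [ 0.528 -0.083]
dieR [ 0.54  -0.253]
marker [ 0.692 -0.009]
tumbtop [0.729 0.196]
tumbbase [0.731 0.197]
gl1 [ 0.744 -0.168]
gl2 [ 0.738 -0.296]
trayTR [0.58  0.149]
trayBR [0.401 0.149]
trayTL [0.581 0.291]
trayBL [0.402 0.286]
lip [0.497 0.151]
scene [ 0.612 -0.193] [ 0.414 -0.108] lip [0.404 0.156] [0.577 0.158]
(380.300048828125, 265.10003662109375) [ 0.41715779 -0.11060354] [(np.float64(0.024), np.float64(-37.9)), (np.float64(0.034), np.float64(-127.3)), (np.float64(0.024), np.float64(141.9))]
(414.90997314453125, 178.6300048828125) [ 0.61680542 -0.19590721] [(np.float64(0.023), np.float64(-9.8)), (np.float64(0.035), np.float64(-98.6)), (np.float64(0.023), np.float64(169.9))]
```

Measurements agree with the sizes given. The tray is centred at about (0.491, 0.220) with its opening at y≈0.150, facing −y. tile0 is at (0.616, −0.195) with its long axis at about 82°. tile1 is at (0.416, −0.110) with its long axis at about 52°. I'll cage each tile loosely between the fingers and slide it, starting with tile0.

Request:
play_rows(
  steps=[
    [[0, 0, 0, 0, 0, -0.145, 0.06], [0, 0, 0, 0, 0, -0.145, 0.06], [-0.0225, -0.0365, 0, 0, 0, 0, 0.06], [-0.0225, -0.0365, 0, 0, 0, 0, 0.06], [-0.0225, -0.0365, 0, 0, 0, 0, 0.06], [-0.0225, -0.0365, 0, 0, 0, 0, 0.06], [-0.0225, -0.0365, 0, 0, 0, 0, 0.06], [-0.0225, -0.0365, 0, 0, 0, 0, 0.06], [-0.0225, -0.0365, 0, 0, 0, 0, 0.06], [-0.0225, -0.0365, 0, 0, 0, 0, 0.06], [-0.0225, -0.0365, 0, 0, 0, 0, 0.06], [-0.0225, -0.0365, 0, 0, 0, 0, 0.06]],
  ],
)

```text
time_s: 2.0
tool_pos: [0.4435, 0.196, 0.2229]
tool_rot: [180.0, 0.0, 171.9]
force: [0.8, -0.1, 0.1]
grip_width: 0.0602
grasp_force: 0.0
```

Request:
play_rows(
  steps=[
    [[-0.0225, -0.0365, 0, 0, 0, 0, 0.06], [-0.0225, -0.0365, 0, 0, 0, 0, 0.06], [-0.0225, -0.0365, 0, 0, 0, 0, 0.06], [-0.0225, -0.0365, 0, 0, 0, 0, 0.06], [-0.0225, -0.0365, 0, 0, 0, 0, 0.06], [-0.0225, -0.0365, 0, 0, 0, 0, 0.06], [-0.0225, -0.0365, 0, 0, 0, 0, 0.06], [-0.0225, -0.0365, 0, 0, 0, 0, 0.06], [-0.0225, -0.0365, 0, 0, 0, 0, 0.06], [-0.0225, -0.0365, 0, 0, 0, 0, 0.06], [0, 0, 0, 0, 0, 0, 0.06], [0, 0, 0, 0, 0, 0, 0.06]],
  ],
)

```text
time_s: 3.2
tool_pos: [0.6143, -0.1964, 0.2221]
tool_rot: [-180.0, -0.1, 171.8]
force: [0.3, 1.6, -0.0]
grip_width: 0.0595
grasp_force: 0.0
```

```bash
cat >>h.py <<'E'
def fray(c,u,v,z=0.):
    K,V=c['intrinsics'],c['view'];R=V[:3,:3];o=-R.T@V[:3,3]
    a=np.array([u-K[0,2],v-K[1,2]]);r=np.hypot(*a)+1e-9;th=r/K[0,0]
    d=R.T@np.array([np.sin(th)*a[0]/r,-np.sin(th)*a[1]/r,-np.cos(th)]);return (o+d*(z-o[2])/d[2])[:2]
def look(tag):
    from cell import read_camera,silhouettes
    c=read_camera('wrist');cv2.imwrite(f'pics/{tag}.png',c['frame'][...,::-1])
    for s in silhouettes('wrist','tile0'):
        cs=cv2.findContours(s['pixels'].astype(np.uint8),0,1)[0]
        q=max(cs,key=len)[:,0];p=np.array([fray(c,*x,.015) for x in q])
        rc=cv2.minAreaRect((p*1e3).astype(np.float32))
        print(round(s['p'],2),np.array(s['extent']).round(),'world mm',np.round(rc[0]),np.round(rc[1]),round(rc[2],1), 'rgb',np.median(c['frame'][s['pixels']],axis=0))
E
python3 -c "
from h import *;look('w0')"
```

```text
0.91 [346.   0. 384.  28.] world mm [ 417. -111.] [39. 35.] 51.5 rgb [255. 255. 243.]
0.86 [303. 161. 335. 194.] world mm [ 617. -196.] [41. 32.] 84.7 rgb [222. 205. 168.]
0.84 [312.  66. 351.  96.] world mm [ 503. -165.] [39. 30.] 60.8 rgb [255. 217. 238.]
0.68 [262.   0. 283.  17.] world mm [ 398. -223.] [29. 20.] 77.9 rgb [174.  31.  26.]
0.3 [390.  87. 416. 108.] world mm [527. -83.] [22. 25.] 34.8 rgb [254.  59.  66.]
```

View pics/w0.png

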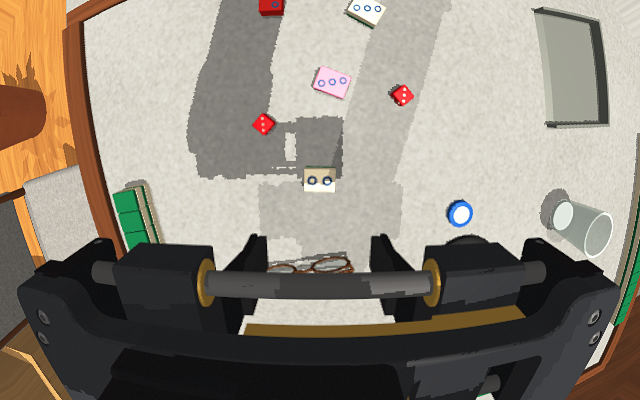

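The wrist view shows tile0 (two rings) at pixel (319,180) → (0.617, −0.196). tile1 is at (365,12) → (0.417, −0.111), 51.5°. Both match the top view, so I descend astride tile0.

Request:
play_rows(
  steps=[
    [[-0.002, 0, 0.04, 0, 0, 0, 0.06], [0, 0, 0.04, 0, 0, 0, 0.06], [0, 0, 0.04, 0, 0, 0, 0.06], [0, 0, 0.04, 0, 0, 0, 0.06], [0, 0, 0.03, 0, 0, 0, 0.06], [0, 0, 0.015, 0, 0, 0, 0.06], [0, 0, 0.01, 0, 0, 0, 0.06], [0, 0, 0, 0, 0, 0, 0.041], [0, 0, 0, 0, 0, 0, 0.041], [0, 0, 0, 0, 0, 0, 0.041], [0, 0, 0, 0, 0, 0, 0.041]],
  ],
  force=5,
)

```text
time_s: 4.4
tool_pos: [0.6175, -0.1959, 0.009]
tool_rot: [180.0, 0.1, 171.9]
force: [0.1, 0.1, 1.1]
grip_width: 0.0425
grasp_force: 0.0
```

Request:
play_rows(
  steps=[
    [[0.002, 0.008, 0, 0, 0, -0.035, 0.041], [0.003, 0.0147, 0, 0, 0, -0.035, 0.041], [0.003, 0.0147, 0, 0, 0, -0.035, 0.041], [0.003, 0.0147, 0, 0, 0, -0.035, 0.041], [0.003, 0.0147, 0, 0, 0, 0, 0.041], [0.003, 0.0147, 0, 0, 0, 0, 0.041], [0.003, 0.0147, 0, 0, 0, 0, 0.041], [0.003, 0.0147, 0, 0, 0, 0, 0.041], [0.003, 0.0147, 0, 0, 0, 0, 0.041], [0.003, 0.0147, 0, 0, 0, 0, 0.041], [0.003, 0.0147, 0, 0, 0, 0, 0.041], [0.003, 0.0147, 0, 0, 0, 0, 0.041]],
  ],
)

```text
time_s: 5.6
tool_pos: [0.5856, -0.0239, 0.0075]
tool_rot: [180.0, -0.0, 180.0]
force: [0.4, 0.5, 0.3]
grip_width: 0.0411
grasp_force: 0.1
```

Request:
play_rows(
  steps=[
    [[0.003, 0.0147, 0, 0, 0, 0, 0.041], [0.003, 0.0147, 0, 0, 0, 0, 0.041], [0.003, 0.0147, 0, 0, 0, 0, 0.041], [0.003, 0.0147, 0, 0, 0, 0, 0.041], [0.003, 0.0147, 0, 0, 0, 0, 0.041], [0.003, 0.0147, 0, 0, 0, 0, 0.041], [0.003, 0.0147, 0, 0, 0, 0, 0.041], [0.003, 0.0147, 0, 0, 0, 0, 0.041], [0, 0, 0, 0, 0, 0, 0.041]],
  ],
)

```text
time_s: 6.5
tool_pos: [0.5614, 0.0959, 0.0075]
tool_rot: [179.9, -0.0, -179.8]
force: [0.3, 0.2, 0.0]
grip_width: 0.0408
grasp_force: 0.0
```

```bash
python3 - <<'E'
from cell import *
import cv2
c=read_camera('scene');d=read_camera('top')
a=cv2.resize(c['frame'][100:300,160:480,::-1],(640,400));b=cv2.resize(d['frame'][100:300,180:500,::-1],(640,400))
import numpy as np
cv2.imwrite('pics/s1.png',cv2.resize(np.vstack([a,b]),(480,600)))
E
```

```text
(no output)
```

View pics/s1.png

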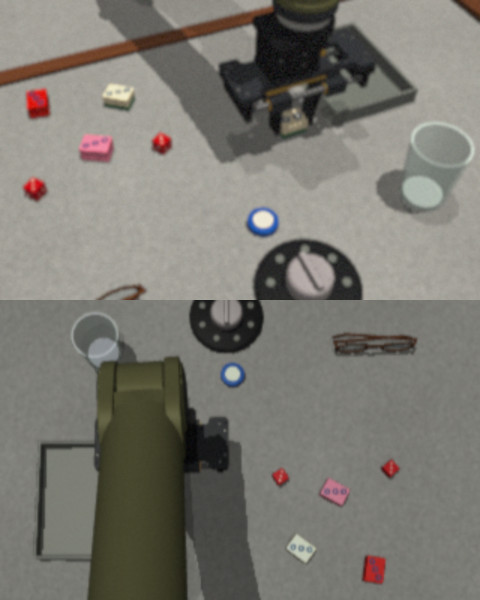

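The tile sits in the cage at pixel (293,120) in the upper half. The line it's on (x≈0.561) runs too near the tray's side wall, so I'll pinch lightly and shift sideways along the table before going in.

Request:
play_rows(
  steps=[
    [[0, 0, 0, 0, 0, 0, 0.036], [0, 0, 0, 0, 0, 0, 0.036], [0.006, 0, 0, 0, 0, 0, 0.036], [0.008, 0, 0, 0, 0, 0, 0.036], [0.008, 0, 0, 0, 0, 0, 0.036], [0.006, 0, 0, 0, 0, 0, 0.036], [0, 0, 0, 0, 0, 0, 0.041], [0, 0, 0, 0, 0, 0, 0.041], [0, 0.01, 0, 0, 0, 0, 0.041], [0, 0.01, 0, 0, 0, 0, 0.041], [0, 0.01, 0, 0, 0, 0, 0.041], [0, 0.01, 0, 0, 0, 0, 0.041]],
  ],
  force=3,
)

```text
time_s: 7.8
tool_pos: [0.5341, 0.1339, 0.0075]
tool_rot: [180.0, 0.0, -180.0]
force: [-0.9, -1.5, 0.2]
grip_width: 0.0409
grasp_force: 0.3
```

Request:
play_rows(
  steps=[
    [[0, 0.01, 0, 0, 0, 0, 0.041], [0, 0.01, 0, 0, 0, 0, 0.041], [0, 0.01, 0, 0, 0, 0, 0.041], [0, 0.01, 0, 0, 0, 0, 0.041], [0, 0.01, 0, 0, 0, 0, 0.041], [0, 0.01, 0, 0, 0, 0, 0.041], [0, 0.01, 0, 0, 0, 0, 0.041], [0, 0.01, 0, 0, 0, 0, 0.041], [0, 0, 0, 0, 0, 0, 0.05], [0, 0, 0, 0, 0, 0, 0.055], [0, 0, 0, 0, 0, 0, 0.055]],
  ],
)

```text
time_s: 8.9
tool_pos: [0.5342, 0.2118, 0.0076]
tool_rot: [-180.0, 0.0, 179.9]
force: [-0.3, 0.2, 0.4]
grip_width: 0.0536
grasp_force: 0.0
```

Request:
play_rows(
  steps=[
    [[0, 0, -0.02, 0, 0, 0, 0.055], [0, 0, -0.045, 0, 0, 0, 0.06], [0, 0, -0.045, 0, 0, 0, 0.06], [0, 0, -0.04, 0, 0, 0, 0.06], [0.0117, -0.0327, 0, 0, 0, 0, 0.06], [0.0117, -0.0327, 0, 0, 0, 0, 0.06], [0.0117, -0.0327, 0, 0, 0, 0, 0.06], [0.0117, -0.0327, 0, 0, 0, 0, 0.06], [0.0117, -0.0327, 0, 0, 0, 0, 0.06], [0.0117, -0.0327, 0, 0, 0, 0, 0.06], [0.0117, -0.0327, 0, 0, 0, 0, 0.06], [0.0117, -0.0327, 0, 0, 0, 0, 0.06]],
  ],
)

```text
time_s: 10.1
tool_pos: [0.4394, -0.0509, 0.1576]
tool_rot: [180.0, 0.0, 179.9]
force: [1.1, -0.7, 0.0]
grip_width: 0.0604
grasp_force: 0.0
```

Request:
play_rows(
  steps=[
    [[0.0117, -0.0327, 0, 0, 0, 0, 0.06], [0.0117, -0.0327, 0, 0, 0, 0, 0.06], [0, 0, 0, 0, 0, 0.1344, 0.06], [0, 0, 0, 0, 0, 0.1344, 0.06], [0, 0, 0, 0, 0, 0.1344, 0.06], [0, 0, 0, 0, 0, 0.1344, 0.06], [0, 0, 0, 0, 0, 0.1344, 0.06], [0, 0, 0, 0, 0, 0, 0.06], [0, 0, 0, 0, 0, 0, 0.06]],
  ],
)

```text
time_s: 11.0
tool_pos: [0.4166, -0.1148, 0.1575]
tool_rot: [180.0, -0.0, 141.6]
force: [0.4, 0.2, 0.8]
grip_width: 0.0601
grasp_force: 0.0
```

```bash
python3 -c "
from h import *;look('w1')
from cell import get_obs
o=get_obs();print(o['tool_pos'],o['tool_rot'],o['qpos'])"
```

```text
0.89 [562.  90. 589. 123.] world mm [531. 214.] [57. 39.] 89.5 rgb [163.  152.5 168. ]
0.87 [206. 204. 248. 249.] world mm [ 386. -221.] [37. 42.] 80.8 rgb [195.  23.  15.]
0.77 [314. 257. 347. 272.] world mm [ 492. -158.] [38. 18.] 51.3 rgb [175.  96. 112.]
0.57 [301. 173. 342. 205.] world mm [ 417. -111.] [42. 32.] 49.7 rgb [181. 166. 136.]
0.18 [587. 208. 639. 272.] world mm [791. 243.] [243.  81.] 28.8 rgb [158. 165. 156.]
[ 0.41673528 -0.11466407  0.15754294] [ 1.79990500e+02 -1.42481399e-03  1.41550203e+02] [-24.58551225  -8.47646447  34.04362742 118.25978479   5.06645368
  68.85213133  58.88526792]
```

View pics/w1.png

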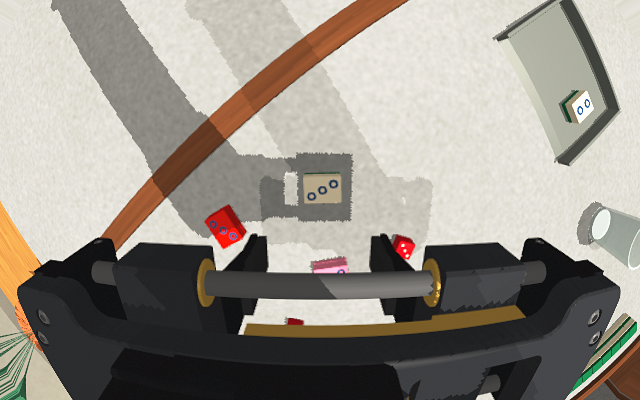

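The wrist view shows tile0 flat inside the tray at pixel (578,105) → (0.531, 0.214). tile1 (ivory, three rings) is at (322,189), aligned with the fingers. Descend astride it.

Request:
play_rows(
  steps=[
    [[0.002, 0.003, 0, 0, 0, 0, 0.06], [0, 0, 0.04, 0, 0, 0, 0.06], [0, 0, 0.04, 0, 0, 0, 0.06], [0, 0, 0.04, 0, 0, 0, 0.06], [0, 0, 0.02, 0, 0, 0, 0.06], [0, 0, 0.01, 0, 0, 0, 0.06], [0, 0, 0, 0, 0, 0, 0.041], [0, 0, 0, 0, 0, 0, 0.041], [0, 0, 0, 0, 0, 0, 0.041], [0, 0, 0, 0, 0, 0, 0.041]],
  ],
)

```text
time_s: 12.1
tool_pos: [0.4183, -0.1108, 0.0087]
tool_rot: [179.9, 0.1, 141.5]
force: [0.5, 0.6, -0.3]
grip_width: 0.0422
grasp_force: 0.0
```

Request:
play_rows(
  steps=[
    [[0, 0.008, 0, 0, 0, 0, 0.041], [0, 0.012, 0, 0, 0, 0, 0.041], [0, 0.01, 0, 0, 0, -0.067, 0.041], [0, 0.008, 0, 0, 0, -0.067, 0.041], [0, 0.008, 0, 0, 0, -0.067, 0.041], [0, 0.008, 0, 0, 0, -0.067, 0.041], [0, 0.008, 0, 0, 0, -0.067, 0.041], [0, 0.008, 0, 0, 0, -0.067, 0.041], [0, 0.008, 0, 0, 0, -0.067, 0.041], [0, 0.008, 0, 0, 0, -0.067, 0.041], [0, 0.008, 0, 0, 0, -0.067, 0.041], [0, 0.008, 0, 0, 0, -0.067, 0.041]],
  ],
)

```text
time_s: 13.3
tool_pos: [0.4602, -0.019, 0.0077]
tool_rot: [180.0, 0.0, -179.9]
force: [-0.6, -0.8, -0.0]
grip_width: 0.0407
grasp_force: 0.2
```

Request:
play_rows(
  steps=[
    [[0, 0.012, 0, 0, 0, 0, 0.041], [0, 0.012, 0, 0, 0, 0, 0.041], [0, 0.012, 0, 0, 0, 0, 0.041], [0, 0.012, 0, 0, 0, 0, 0.041], [0, 0.012, 0, 0, 0, 0, 0.041], [0, 0.012, 0, 0, 0, 0, 0.041], [0, 0.012, 0, 0, 0, 0, 0.041], [0, 0, 0, 0, 0, 0, 0.041]],
  ],
)

```text
time_s: 14.1
tool_pos: [0.4596, 0.0658, 0.0075]
tool_rot: [180.0, 0.0, 180.0]
force: [0.8, 0.2, -1.0]
grip_width: 0.041
grasp_force: 0.0
```

```bash
python3 - <<'E'
from cell import *
import cv2
c=read_camera('scene')
cv2.imwrite('pics/s2.png',cv2.resize(c['frame'][80:320,160:480,::-1],(800,600)))
E
```

```text
(no output)
```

View pics/s2.png

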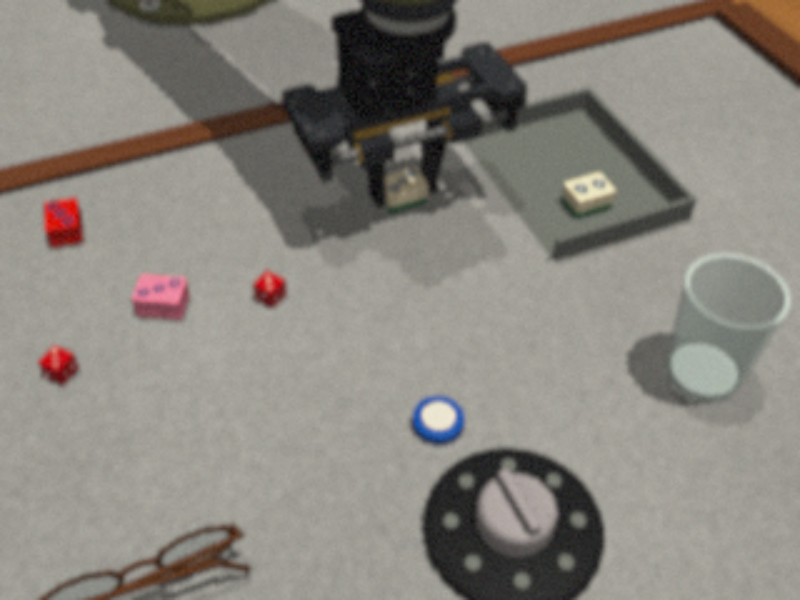

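tile1 is caged at pixel (405,187) and tile0 lies in the tray at (588,190). Pushing tile1 on into the tray.

Request:
play_rows(
  steps=[
    [[0, 0.012, 0, 0, 0, 0, 0.041], [0, 0.012, 0, 0, 0, 0, 0.041], [0, 0.012, 0, 0, 0, 0, 0.041], [0, 0.012, 0, 0, 0, 0, 0.041], [0, 0.012, 0, 0, 0, 0, 0.041], [0, 0.012, 0, 0, 0, 0, 0.041], [0, 0.012, 0, 0, 0, 0, 0.041], [0, 0.012, 0, 0, 0, 0, 0.041], [0, 0.012, 0, 0, 0, 0, 0.041], [0, 0.012, 0, 0, 0, 0, 0.041], [0, 0.012, 0, 0, 0, 0, 0.041], [0, 0.012, 0, 0, 0, 0, 0.041]],
  ],
)

```text
time_s: 15.35
tool_pos: [0.46, 0.2085, 0.0076]
tool_rot: [180.0, 0.0, 179.8]
force: [0.1, 0.0, 1.4]
grip_width: 0.0413
grasp_force: 0.3
```

Request:
play_rows(
  steps=[
    [[0, 0, 0, 0, 0, 0, 0.05], [0, 0, 0, 0, 0, 0, 0.055], [0, 0, 0, 0, 0, 0, 0.055], [0, 0, -0.015, 0, 0, 0, 0.055], [0, 0, -0.04, 0, 0, 0, 0.055], [0, 0, -0.04, 0, 0, 0, 0.055], [0, 0, -0.04, 0, 0, 0, 0.055], [0, -0.04, -0.02, 0, 0, 0, 0.055], [0, -0.04, 0, 0, 0, 0, 0.055], [0, -0.04, 0, 0, 0, 0, 0.055], [0, -0.04, 0, 0, 0, 0, 0.055], [0, 0, 0, 0, 0, 0, 0.055]],
  ],
)

```text
time_s: 16.55
tool_pos: [0.4594, 0.0408, 0.1628]
tool_rot: [-180.0, 0.0, 179.3]
force: [-0.2, 0.8, -0.5]
grip_width: 0.0552
grasp_force: 0.0
```

```bash
python3 - <<'E'
from h import *;look('w2')
from cell import *
c=read_camera('scene')
cv2.imwrite('pics/s3.png',cv2.resize(c['frame'][80:320,160:480,::-1],(800,600)))
o=get_obs();print(o['time_s'],o['tool_pos'],o['force'])
E
```

```text
0.98 [447. 177. 485. 207.] world mm [460. 210.] [48. 31.] 89.3 rgb [255. 255. 252.]
0.84 [446. 231. 481. 247.] world mm [521. 214.] [49. 14.] 87.4 rgb [161. 147. 120.]
0.71 [ 87. 118. 113. 150.] world mm [ 386. -219.] [43. 40.] 82.8 rgb [236.5  19.   11. ]
0.57 [133. 207. 166. 243.] world mm [ 501. -164.] [46. 41.] 62.6 rgb [254.5 158.  195.5]
16.7 [0.45942589 0.047705   0.16258073] [ 0.98464749 -0.28202214 -0.01699211]
```

View pics/s3.png

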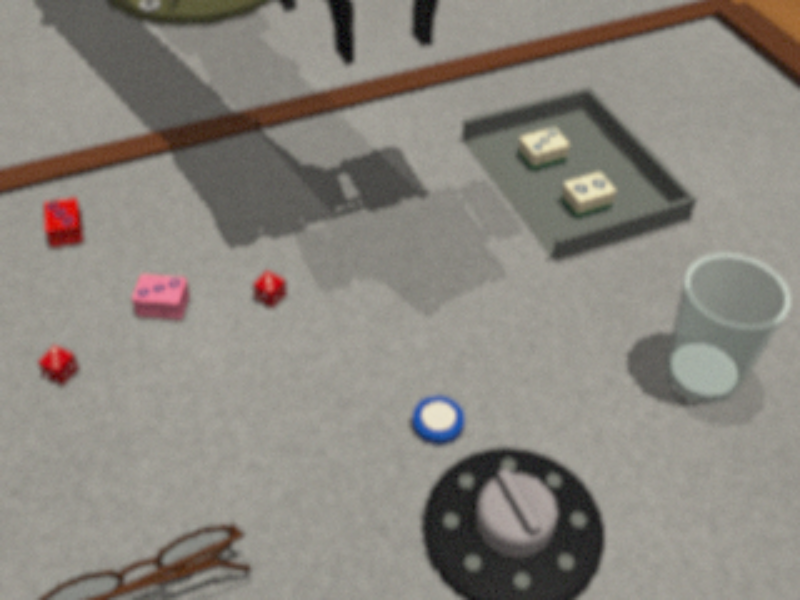

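Both ivory tiles lie flat in the tray, at pixels (543,147) and (588,190). They are about 60 mm past the open edge, nothing else has moved, and the arm is clear.

```bash
python3 -c "
from cell import *;print(sign_off())"
```

```text
the job is handed in; nothing more can be done
None
```

Both tiles were slid into the tray and lie flat about 60 mm past its open edge; the dice, wind marker, tumbler and glasses showed no movement in the pictures, and the job was handed in at about 17 s (the hand-in returned no verdict).

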